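# Bolt down the sprung lid of the filings box

### The job

Shut the sprung green lid of the filings box and bolt it: press the lid down onto its seal and, while holding it down, slide the bolt fully home into its keeper so that the lid stays shut by itself. The keeper was screwed on by hand, so feel for the height at which the bolt enters; do not force the bolt or ram the box, and leave the other things on the bench where they are.

Things in the scene. Friction and masses are not known exactly. Their poses are not given: they have to be found in the camera images.
- filings_box: The filings box, fixed to the bench: 210 mm (its x) by 310 mm (its y), light wood, green lid over y -154 to +84 mm, fixed darker end block over y +86 to +155 mm, its top 94 mm above the bench. Origin: centre of the underside, on the bench; z up, x from the lid's front edge (robot side) to its hinge.
- lid (a joint): Lid angle, rad: 0 when the soft seal is wholly squeezed (firm stop, lid top 94 mm above the bench), grows as the front edge rises. Hinge line along the box's y at box x = +104 mm, 82 mm above the bench. A hinge spring holds the lid ajar at about 0.3 to 0.5 rad; pressing it down at the bolt takes about 12 N and it springs up when let go.
- bolt (a joint): Travel of the barrel bolt along the lid, m: 0 drawn back, 0.045 fully home (a stop). It slides along the box's +y, towards the end block; about 3 N of friction. Its flat nose meets the keeper at about 0.023 and goes on only where the lid is held within about 1.5 mm of the right height at the bolt.
- thumb_pad (a point): Middle of the flat free top of the bolt's black thumb piece, 22 mm above the lid's top. The pad measures 36 mm (x) by 43 mm (y) and runs up to the red lug. The axes turn with the lid: z is the pad's normal, y points along the bolt to the keeper. With the lid at 0 it lies at box x = -85 mm, y = -34.5 mm + bolt travel, 116 mm above the bench.
- lug_top (a point): Middle of the top of the red lug that stands up from the thumb piece's +y end: 36 mm wide (x), 9 mm thick (y), 25 mm higher than the pad, its rear face 21.5 mm in +y from the pad's middle. The bar's two steel guides, 18.5 mm high over the lid, stand in line ahead of and behind the thumb piece; 9 mm stays free ahead of the lug when home.
- bolt_nose (a point): Tip of the bolt's steel bar (12 mm square), on its axis, 10 mm above the lid's top, 109.5 mm in +y from the pad's middle.
- keeper_foot (a point): Point on the end block's top just below the near face of the keeper: box x = -85 mm, y = +98 mm, 94 mm above the bench. The keeper is a steel frame 36 mm wide and 20 mm deep along y; its opening is 20 mm wide and 15 mm high. Its height is set by hand: the opening's centre lies 10 to 24 mm above this point, so the bolt fits with the lid 0 to 14 mm above its stop at the bolt.
- torch: Bystander: green gas canister, 66 mm diameter, with black torch head, 195 mm tall. Origin: centre of the underside.
- bowl: Bystander: steel bowl, 100 mm diameter, 40 mm high. Origin: centre of the underside.
- hammer: Bystander: hammer with wooden handle, 200 mm long, lying along its x in front of the box. Origin near its middle, underside.
- mug: Bystander: blue mug, 80 mm diameter, 90 mm tall, handle at its +y. Origin: centre of the underside.
- mandrel: Bystander: steel ring mandrel on a 70 mm round foot, 200 mm tall. Origin: centre of the underside.
- solder_board: Bystander: white soldering board, 110 x 110 x 18 mm. Origin: centre of the underside.
- pumice: Bystander: grey pumice stone, 60 x 45 x 35 mm. Origin: centre of the underside.

How it is judged:
On the way, in this order (a step that is already met when the one before it is completed fails the run):
1. the lid is pressed down on its seal with the bolt not yet in its keeper (value of joint lid below 0.095 rad and value of joint bolt below 0.032 m), for 0.1 s.
2. the bolt is slid fully home under the keeper with the lid shut (value of joint lid below 0.095 rad and value of joint bolt above 0.04 m), for 0.2 s.
At the end, for the whole second after the job is handed in: The lid is shut on its seal (under 0.095 rad), held by the bolt alone, which is home in the keeper (at least 40 of its 45 mm of travel), both at rest (all of step 2 and velocity of joint lid between -0.05 and 0.05 rad/s and velocity of joint bolt between -0.01 and 0.01 m/s); the robot touches nothing.
It fails at once if the box, its lid or bolt is forced or rammed (over 45 N from the robot) (contact force between any of the arm, the fingers and filings_box above 45 N).
It fails at once if a bystander is moved by more than 30 mm (distance of any of torch, bowl, hammer, mug, mandrel, solder_board, pumice from where it was at the start of the episode above 0.03 m).
It also fails if it takes over 54 s, if anything falls off the work surface, if the arm or the gripper's body presses on something with over 40 N, if the wrist force passes 120 N, or if a joint passes its speed limit or range.

### The arm

A 6-joint arm with a two-finger parallel gripper is mounted at the origin on the work surface. World frame = base frame: x ahead of the robot, y to its left, z up, the work surface at z = 0. Lengths are in m, angles in rad, forces in N, time in s.
With the tool pointing down it reaches from about 0.25 to 0.775 m from the base axis. Payload 4 kg.
Tool frame: the origin (TCP) lies midway between the tips of the shut fingers; the grasp point (between the pads) lies 19 mm behind it; z points along the fingers, y is the line along which they close (so a half turn about z gives the same grasp; the last joint's range is limited). The gripper opens to 94 mm and grips with 3 to 60 N. Pads are 16 mm wide; open, the fingers measure 119 mm over their backs; the gripper's body (75 mm by 177 mm) begins 78 mm behind the grasp point.
Start: joints at [-1.281, 0.087, 1.371, -0, 1.684, -0.103], TCP at [0.211, -0.508, 0.206] pointing down, gripper open.
Joint ranges: [-3.1, 3.1], [-0.76, 2.03], [0.27, 2.55], [-1.08, 4.22], [0.17, 2.65], [-2.57, 2.57]. Speed limits (rad/s): [2.79, 2.79, 3.14, 3.14, 3.14, 3.14].

### API

Orientations are given as [roll, pitch, yaw] about the fixed x, y, z axes, in that order (R = Rz(yaw) Ry(pitch) Rx(roll)).
In Python, from bench import robot gives the robot as it stands. The module is installed in compiled form; this text tells all that it offers.
- The arm moves only by the tool arm_command, never from a script. Its argument "targets" is a list of rows, each a list of 4 numbers: the shift along the world's x, y, z as a fraction of full scale, then the turn about the world's z as a fraction of full scale. A call has 1 to 8 rows; each row is the pose to reach, as a shift and turn from the pose commanded when the call began; what a row does not reach only later rows make up. Full scale, the value 1, is 0.5 m for a shift and 120 degrees for a turn. A row lasts 1/12 s, in which the tool goes at most 41.7 mm and 7.16 degrees, less where a joint would pass 70% of its speed; a pose out of reach is approached as far as the arm can. A call with a number of a shift or a turn outside -1 to 1 is refused whole. A call with a gripper value outside its range is refused whole. "claw" is the closure, from 0 (fully open) to 1 (shut), set as the call begins (left out, the last holds). The fingers move at their own pace and stop on an object; the grip force is fixed at half the most. Time passes only in rows, so rows that repeat a pose let the fingers close. It gives the time, the measured TCP pose, the force, the opening and the grip force at its end, in the units of the state.
- robot.get_obs(): the state, without advancing time (a new reading comes with each control period).
- robot.snapshot(name): name is "scene" or "top"; returns the picture (480x640x3 uint8, red, green, blue); there is no depth.
- robot.camera_info(name): a dict with "vfov" (degrees; the focal length in pixels is half the picture's height over the tangent of half this angle, whatever the lens; pixels are square), "cx", "cy" (the principal point, pixels), "k1" (the pictures are not rectified: a ray, as slopes to the right and down, at radius r is drawn at 1 + k1 r^2 times it, then the intrinsics apply), "extrinsics" (4x4, takes a point from camera to world coordinates). Camera axes: x right, y up, looking along -z (the intrinsics and any distortion apply to the point x, -y, -z); pixel columns grow to the right and rows downward; lengths in m; the calibration is good to about 2 mm. A picture is of the moment at which its call begins. camera_info takes no time and is no camera call.
- robot.close_job(): hands the job in; it is judged then, once.
The state is a dict: "time": time; "joint_positions": joint angles; "qvel": joint speeds; "joint_torque": joint torques, N m; "tool_pos": TCP position; "ee_rot": TCP orientation; "wrist_force": force on the tool from outside, world axes, zero at the start; "wrist_torque": the same for the moment, N m; "width": finger opening in m; "finger_force": force on a finger pad.
Only numpy, scipy, OpenCV 4.12 (cv2) and the standard library are available. Lean on these libraries where they do the work, as an engineer would, in place of code of your own. Each camera call takes 0.05 s, during which the arm holds its last target. There are 200 camera calls.

## Working session

There is one attempt and no reset: what is moved stays moved. The work goes in short steps, Python scripts to look and compute and a tool call to move; the robot and the scene stay as the last step left them, time stands still between calls to the robot, and variables do not carry over. Pictures are saved under pics/ and viewed, at most 10 in all, crops included, and the job is handed in when it is done.

Besides the shell and the picture viewer there is one more tool, called after "Emit:" as a command line: name --pt "numbers of a row" for each row, then --argument value for the rest. arm_command: Moves the arm, as the interface text tells. Shift numbers are shares of 0.5 m and turn numbers shares of 120 degrees, none past 1 either way. Its arguments: {"type":"object","properties":{"targets":{"type":"array"},"claw":{"type":"number"}},"required":["targets"]}

```bash
mkdir -p pics; python3 - <<'E'
from bench import robot
import cv2
for n in("scene","top"):
    im=robot.snapshot(n); cv2.imwrite(f"pics/{n}0.png",im[:,:,::-1]); print(n,robot.camera_info(n))
o=robot.get_obs(); print({k:o[k] for k in("time","tool_pos","ee_rot","wrist_force","width")})
E
```

```text
scene {'vfov': 44.99461136520341, 'cx': 315.0906861491938, 'cy': 238.63617249883495, 'k1': -0.08198665403340179, 'extrinsics': array([[-0.13351913, -0.65032696,  0.74782852,  1.57601194],
       [ 0.99097992, -0.09633878,  0.09315381,  0.12535995],
       [ 0.01146445,  0.75352086,  0.65732403,  1.01399634],
       [ 0.        ,  0.        ,  0.        ,  1.        ]])}
top {'vfov': 55.208821948697484, 'cx': 315.7256252792529, 'cy': 229.39280750171827, 'k1': -0.11338767549753226, 'extrinsics': array([[ 0.02960854,  0.98045523, -0.19450163,  0.26168404],
       [-0.99947223,  0.03164159,  0.00735345,  0.00361417],
       [ 0.01336407,  0.19418125,  0.98087463,  1.48324913],
       [ 0.        ,  0.        ,  0.        ,  1.        ]])}
{'time': 0.1, 'tool_pos': array([ 0.21038163, -0.50762981,  0.20441237]), 'ee_rot': array([-3.13957836e+00, -2.00863438e-04,  3.92755627e-01]), 'wrist_force': array([-0.15739134,  0.60373042, -0.61516905]), 'width': 0.09400879131175434}
```

View pics/scene0.png

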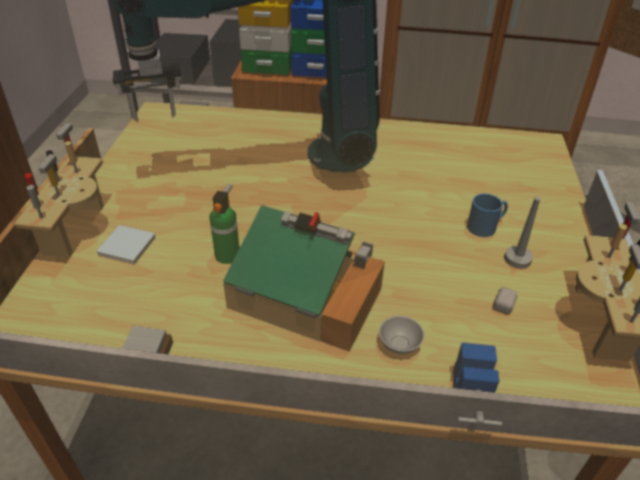

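View pics/top0.png

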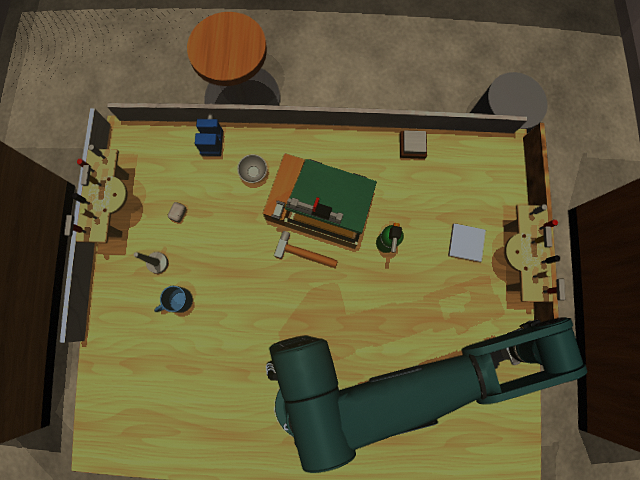

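The scene view shows the box at about (305,275), with the red lug near (315,220) and the keeper near (364,252). In the top view the lug is at (317,205), the keeper at (277,211), the hammer at (305,250) in front of the box and the torch at (390,238). I'll zoom in on both.

```bash
python3 - <<'E'
import cv2,numpy as np
a=cv2.imread("pics/scene0.png")[195:345,220:395]; b=cv2.imread("pics/top0.png")[145:275,255:385]
a=cv2.resize(a,(700,600),interpolation=cv2.INTER_CUBIC); b=cv2.resize(b,(600,600),interpolation=cv2.INTER_CUBIC)
cv2.imwrite("pics/s1.png",np.clip(a*1.5,0,255)); cv2.imwrite("pics/t1.png",np.clip(b*2.,0,255))
E
```

```text
[ WARN:0@0.095] global loadsave.cpp:1063 imwrite_ Unsupported depth image for selected encoder is fallbacked to CV_8U.
```

View pics/s1.png

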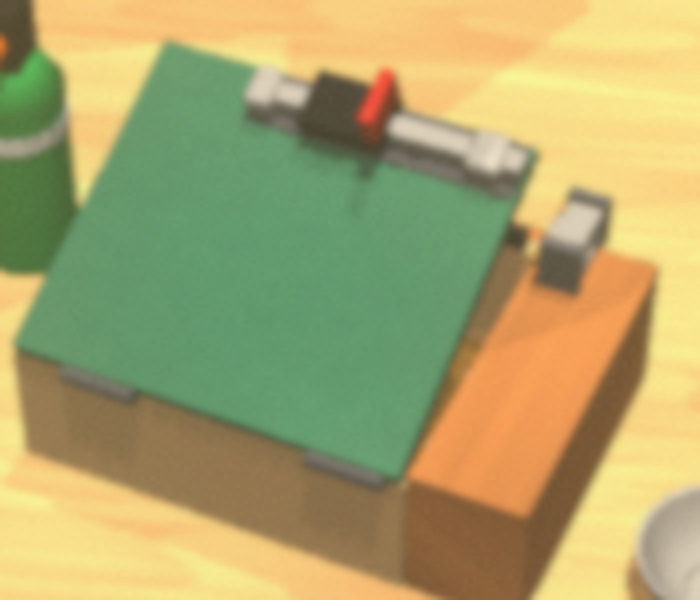

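View pics/t1.png

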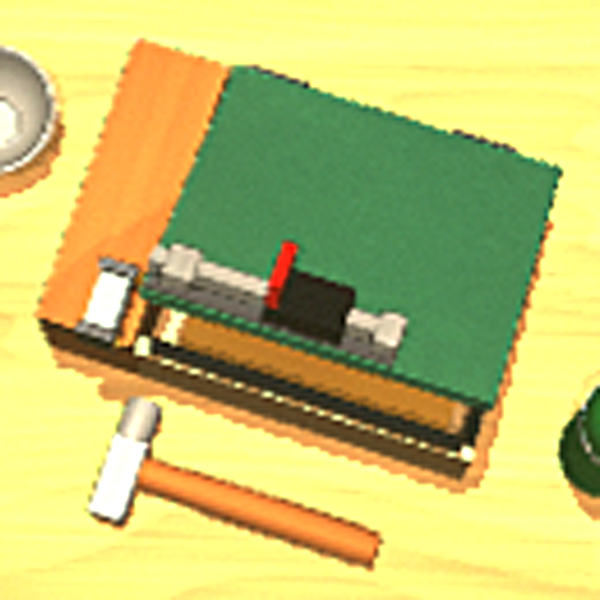

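Crops show: scene end-block top corners at (656,268), (527,517), (408,482), lug top at (385,72), keeper top centred at about (580,218). Top-view corners at (38,317), (140,40), (230,66), lug top around (290,243) down to (274,305), keeper top centred at about (108,298). Next I triangulate these.

```bash
cat > h.py <<'E'
import numpy as np, cv2
from bench import robot
def ray(n,uv):
    c=robot.camera_info(n); f=240/np.tan(np.radians(c["vfov"]/2))
    K=np.array([[f,0,c["cx"]],[0,f,c["cy"]],[0,0,1]])
    p=cv2.undistortPoints(np.array([[uv]],float),K,np.array([c["k1"],0,0,0]))[0,0]
    E=c["extrinsics"]; d=E[:3,:3]@[p[0],-p[1],-1]; return E[:3,3],d/np.linalg.norm(d)
def tri(s,t):
    (a,u),(b,v)=ray("scene",s),ray("top",t)
    k=np.linalg.lstsq(np.c_[u,-v],b-a,rcond=None)[0]; p,q=a+k[0]*u,b+k[1]*v
    return (p+q)/2,np.linalg.norm(p-q)
def plane(n,uv,z):
    o,d=ray(n,uv); return o+d*(z-o[2])/d[2]
S=lambda u,v:((u+.5)/4+219.5,(v+.5)/4+194.5)
T=lambda u,v:((u+.5)*130/600+254.5,(v+.5)*130/600+144.5)
E
python3 - <<'E'
from h import *
np.set_printoptions(precision=4,suppress=True)
B={"F":(-.105,.155),"H":(.105,.155),"M":(.105,.086)}
s={"F":(656,268),"H":(527,517),"M":(408,482)}; t={"F":(38,317),"H":(140,40),"M":(230,66)}
P,Q=[],[]
for k in B:
    print(k,*tri(S(*s[k]),T(*t[k])))
    for n,uv in(("scene",S(*s[k])),("top",T(*t[k]))): P.append(plane(n,uv,.094)[:2]);Q.append(B[k])
P.append(plane("top",T(132,343),.094)[:2]);Q.append((-.105,.086))
P,Q=np.array(P),np.array(Q); pc,qc=P.mean(0),Q.mean(0)
U,_,V=np.linalg.svd((Q-qc).T@(P-pc)); R=V.T@U.T; c=pc-R@qc
print("box",c,"yaw",np.degrees(np.arctan2(R[1,0],R[0,0])),"res",np.linalg.norm(P-(Q@R.T+c),axis=1))
ob=lambda p:np.r_[R.T@(p[:2]-c),p[2]]
for nm,a,b in(("lugtop",(388,73),(291,242)),("lugtopfar",(384,70),(280,275)),("keeptop",(580,218),(108,298)),("keepfarF",(572,191),(80,332)),("keepfar+y front",(611,200),(78,331)),("lidcorner -y hinge",(18,345),(560,172)),("lid -y front",(168,42),(488,405)),("lid +y front",(537,152),(142,292))):
    p,e=tri(S(*a),T(*b)); print(nm,p,ob(p),e)
o=robot.get_obs();print(o["tool_pos"],o["ee_rot"])
E
```

```text
F [0.5835 0.1612 0.091 ] 0.0037503291272766954
H [0.7829 0.1022 0.0916] 0.006050963539417468
M [0.7663 0.0385 0.0901] 0.004796908508890199
box [ 0.6422 -0.0167] yaw -15.943295034056868 res [0.0031 0.0024 0.0021 0.0057 0.0049 0.002  0.0021]
lugtop [ 0.6022 -0.001   0.232 ] [-0.0428  0.0041  0.232 ] 0.014991013199391355
lugtopfar [ 0.5848 -0.0001  0.22  ] [-0.0598  0.0002  0.22  ] 0.0045888030489866175
keeptop [0.5889 0.1132 0.1288] [-0.0869  0.1102  0.1288] 0.0068736319301270915
keepfarF [0.5659 0.1186 0.13  ] [-0.1106  0.1092  0.13  ] 0.016565761627080323
keepfar+y front [0.5669 0.131  0.1254] [-0.113   0.1213  0.1254] 0.004572735864422855
lidcorner -y hinge [ 0.6972 -0.1906  0.0902] [ 0.1007 -0.1521  0.0902] 0.005549643307382538
lid -y front [ 0.517  -0.1359  0.1719] [-0.0877 -0.149   0.1719] 0.0012741557202956054
lid +y front [0.5835 0.0871 0.1705] [-0.085   0.0837  0.1705] 0.004261334744999152
[ 0.2104 -0.5076  0.2044] [-3.1396 -0.0002  0.3928]
```

Emit:
arm_command --pt "0 0 0.08 0" --pt "0 0 0.16 0" --pt "0.08 0.1 0.16 -0.05" --pt "0.14 0.17 0.16 -0.1" --pt "0.19 0.23 0.16 -0.15" --pt "0.24 0.29 0.16 -0.2" --pt "0.29 0.36 0.16 -0.26" --pt "0.34 0.42 0.16 -0.32" --claw 1

```text
time: 0.77
tool_pos: [0.3625, -0.32, 0.2851]
ee_rot: [-3.141, 0.001, -0.251]
wrist_force: [0.5, -0.1, 0.4]
width: 0.0441
finger_force: 0.0
```

Emit:
arm_command --pt "0.05 0.065 0 0" --pt "0.1 0.13 0 0" --pt "0.15 0.2 0 0" --pt "0.2 0.27 0 0" --pt "0.25 0.34 0 0" --pt "0.3 0.41 0 0" --pt "0.35 0.48 0 0" --pt "0.39 0.525 0 0"

```text
time: 1.43
tool_pos: [0.5575, -0.0567, 0.2851]
ee_rot: [-3.141, 0.001, -0.244]
wrist_force: [0.7, -0.9, 0.9]
width: 0.0001
finger_force: 0.0
```

Emit:
arm_command --pt "0 0 -0.03 0" --pt "0 0 -0.06 0" --pt "0 0 -0.09 0" --pt "0 0 -0.09 0" --pt "0 0 -0.09 0"

```text
time: 1.85
tool_pos: [0.5561, -0.0592, 0.2391]
ee_rot: [3.141, 0.003, -0.246]
wrist_force: [0.5, 0.7, 0.4]
width: 0.0001
finger_force: 0.0
```

```bash
python3 - <<'E'
from h import *
print(robot.get_obs()["tool_pos"])
a=robot.snapshot("scene")[185:305,240:400,::-1]; b=robot.snapshot("top")[145:275,255:385,::-1]
a=cv2.resize(a,(450,338),interpolation=cv2.INTER_CUBIC); b=cv2.resize(b,(338,338),interpolation=cv2.INTER_CUBIC)
cv2.imwrite("pics/c2.png",cv2.convertScaleAbs(np.hstack([a,b]),alpha=1.6))
E
```

```text
[ 0.55614532 -0.05923993  0.23908555]
```

View pics/c2.png

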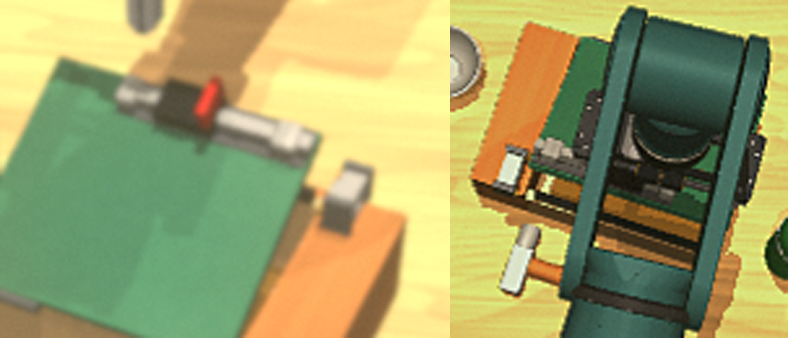

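The tip is at about (145,32) in the left panel, clear of and left of the bolt; the lid is undisturbed. I'll check how well the camera and arm agree.

```bash
python3 - <<'E'
from h import *
p=plane("scene",(145*160/450+240,33*120/338+185),.239); print(p)
R=np.array([[.9615,.2747],[-.2747,.9615]]); c=np.array([.6422,-.0167])
print("tip in box by FK",R.T@(np.array([.5561,-.0592])-c))
# left panel lug rear/front & pad edges on scene at pad plane z~.184
for n,uv in(("pad -y far",(172,82)),("pad lug end far",(205,92)),("pad -y near",(158,112)),("pad lug near",(194,125))):
    q=plane("scene",(uv[0]*160/450+240,uv[1]*120/338+185),.184)[:2]; print(n,q,R.T@(q-c))
E
```

```text
[ 0.56177224 -0.05500844  0.239     ]
tip in box by FK [-0.0711104  -0.06451542]
pad -y far [ 0.55176419 -0.03523474] [-0.08186254 -0.04266387]
pad lug end far [ 0.56058655 -0.00690187] [-0.08116288 -0.01299831]
pad -y near [ 0.59110653 -0.04047885] [-0.04259432 -0.03689874]
pad lug near [ 0.6027514 -0.0098594] [-0.03980894 -0.00425929]
```

Emit:
arm_command --pt "0.04 0.054 0 0" --pt "0.04 0.054 0 0" --pt "0.04 0.054 -0.03 0" --pt "0.04 0.054 -0.06 0" --pt "0.04 0.054 -0.076 0" --pt "0.04 0.054 -0.076 0" --pt "0.04 0.054 -0.076 0"

```text
time: 2.53
tool_pos: [0.5767, -0.0328, 0.2029]
ee_rot: [3.141, -0.0, -0.246]
wrist_force: [-0.9, -0.7, 0.2]
width: 0.0004
finger_force: 0.0
```

Emit:
arm_command --pt "0 0 -0.01 0" --pt "0 0 -0.02 0" --pt "0 0 -0.026 0" --pt "-0.001 0 -0.032 0" --pt "-0.003 0.001 -0.038 0" --pt "-0.006 0.002 -0.044 0" --pt "-0.006 0.002 -0.044 0"

```text
time: 3.12
tool_pos: [0.5734, -0.0315, 0.1805]
ee_rot: [3.141, 0.0, -0.246]
wrist_force: [-1.4, -0.5, 3.6]
width: 0.0004
finger_force: 1.5
```

Emit:
arm_command --pt "-0.008 0.002 -0.014 0" --pt "-0.015 0.004 -0.028 0" --pt "-0.021 0.006 -0.042 0" --pt "-0.026 0.007 -0.056 0" --pt "-0.03 0.008 -0.068 0" --pt "-0.033 0.009 -0.08 0" --pt "-0.033 0.009 -0.08 0"

```text
time: 3.7
tool_pos: [0.5574, -0.0267, 0.1409]
ee_rot: [-3.141, -0.001, -0.246]
wrist_force: [-1.4, 0.4, 5.1]
width: 0.0003
finger_force: 2.1
```

Emit:
arm_command --pt "-0.002 0 -0.008 0" --pt "-0.003 0.001 -0.017 0" --pt "-0.003 0.001 -0.017 0" --pt "-0.003 0.001 -0.017 0"

```text
time: 4.03
tool_pos: [0.5553, -0.0261, 0.133]
ee_rot: [-3.141, 0.001, -0.245]
wrist_force: [-3.3, 1.0, 7.3]
width: 0.0007
finger_force: 3.5
```

Emit:
arm_command --pt "0.002 0.008 0 0" --pt "0.004 0.015 0 0" --pt "0.006 0.022 0 0" --pt "0.008 0.028 0 0" --pt "0.01 0.034 0 0" --pt "0.01 0.034 0 0"

```text
time: 4.53
tool_pos: [0.5608, -0.01, 0.133]
ee_rot: [3.14, -0.001, -0.246]
wrist_force: [-1.7, -1.6, 6.8]
width: 0.0005
finger_force: 3.2
```

Emit:
arm_command --pt "0.002 0.006 0 0" --pt "0.003 0.011 0 0" --pt "0.004 0.015 0 0" --pt "0.004 0.015 0 0"

```text
time: 4.87
tool_pos: [0.5636, -0.0031, 0.133]
ee_rot: [3.14, -0.003, -0.246]
wrist_force: [-0.7, -3.3, 5.1]
width: 0.0004
finger_force: 2.6
```

Emit:
arm_command --pt "0.001 0.003 0 0" --pt "0.002 0.006 0 0" --pt "0.002 0.006 0 0"

```text
time: 5.12
tool_pos: [0.5645, -0.0003, 0.1329]
ee_rot: [3.139, -0.003, -0.246]
wrist_force: [-0.1, -2.2, 5.2]
width: 0.0009
finger_force: 2.6
```

Emit:
arm_command --pt "0.001 0.003 0 0" --pt "0.002 0.006 0 0" --pt "0.002 0.006 0 0"

```text
time: 5.37
tool_pos: [0.5655, 0.0027, 0.133]
ee_rot: [3.139, -0.003, -0.246]
wrist_force: [-0.2, -3.3, 5.5]
width: 0.0005
finger_force: 2.6
```

Emit:
arm_command --pt "0.001 0.002 0 0" --pt "0.001 0.004 0 0" --pt "0.001 0.004 0 0"

```text
time: 5.62
tool_pos: [0.5657, 0.0032, 0.133]
ee_rot: [3.136, -0.003, -0.247]
wrist_force: [-0.7, -6.4, 5.8]
width: 0.0005
finger_force: 4.2
```

Emit:
arm_command --pt "0 0 -0.002 0" --pt "0 0 -0.004 0" --pt "0 0 -0.004 0"

```text
time: 5.87
tool_pos: [0.5657, 0.0031, 0.1327]
ee_rot: [3.137, -0.004, -0.247]
wrist_force: [-3.6, -5.9, 11.1]
width: 0.0002
finger_force: 6.3
```

Emit:
arm_command --pt "0 0 -0.002 0" --pt "0 0 -0.004 0" --pt "0 0 -0.004 0"

```text
time: 6.12
tool_pos: [0.5654, 0.0032, 0.1311]
ee_rot: [3.137, -0.003, -0.247]
wrist_force: [-5.0, -4.3, 12.4]
width: 0.0005
finger_force: 7.0
```

Emit:
arm_command --pt "0 0.001 -0.002 0" --pt "0 0.001 -0.002 0"

```text
time: 6.28
tool_pos: [0.5652, 0.0033, 0.1303]
ee_rot: [3.136, -0.003, -0.247]
wrist_force: [-6.2, -5.9, 13.7]
width: 0.0005
finger_force: 7.5
```

Emit:
arm_command --pt "0 0.001 -0.002 0" --pt "0 0.001 -0.002 0"

```text
time: 6.45
tool_pos: [0.565, 0.0034, 0.1295]
ee_rot: [3.135, -0.003, -0.247]
wrist_force: [-6.9, -7.4, 14.4]
width: 0.0004
finger_force: 8.0
```

Emit:
arm_command --pt "0 0 -0.002 0" --pt "0 0 -0.002 0"

```text
time: 6.62
tool_pos: [0.5648, 0.0034, 0.1285]
ee_rot: [3.135, -0.002, -0.248]
wrist_force: [-7.5, -7.5, 15.2]
width: 0.0006
finger_force: 8.2
```

Emit:
arm_command --pt "-0.002 0 -0.002 0" --pt "-0.002 0 -0.002 0"

```text
time: 6.78
tool_pos: [0.5645, 0.0035, 0.1276]
ee_rot: [3.135, -0.004, -0.247]
wrist_force: [-5.7, -7.5, 13.8]
width: 0.0004
finger_force: 7.7
```

Emit:
arm_command --pt "-0.001 0 -0.002 0" --pt "-0.001 0 -0.002 0"

```text
time: 6.95
tool_pos: [0.5643, 0.0036, 0.1266]
ee_rot: [3.136, -0.005, -0.247]
wrist_force: [-4.7, -7.1, 13.6]
width: 0.0001
finger_force: 7.6
```

Emit:
arm_command --pt "0 0 -0.002 0" --pt "0 0 -0.002 0"

```text
time: 7.12
tool_pos: [0.564, 0.0037, 0.1255]
ee_rot: [3.136, -0.004, -0.247]
wrist_force: [-5.8, -7.4, 14.3]
width: 0.0002
finger_force: 7.6
```

Emit:
arm_command --pt "0 0.001 -0.002 0" --pt "0 0.001 -0.002 0"

```text
time: 7.28
tool_pos: [0.5639, 0.0037, 0.1247]
ee_rot: [3.135, -0.004, -0.248]
wrist_force: [-6.2, -8.0, 14.5]
width: 0.0004
finger_force: 8.2
```

Emit:
arm_command --pt "0 0 -0.002 0" --pt "0 0 -0.002 0"

```text
time: 7.45
tool_pos: [0.5637, 0.0039, 0.1236]
ee_rot: [3.135, -0.003, -0.248]
wrist_force: [-7.0, -7.2, 14.6]
width: 0.0002
finger_force: 8.2
```

Emit:
arm_command --pt "0 0 -0.002 0" --pt "0 0 -0.002 0"

```text
time: 7.62
tool_pos: [0.5635, 0.0042, 0.1224]
ee_rot: [3.135, -0.003, -0.247]
wrist_force: [-5.9, -7.0, 14.0]
width: 0.0003
finger_force: 7.7
```

Emit:
arm_command --pt "0 0 -0.002 0" --pt "0 0 -0.002 0"

```text
time: 7.78
tool_pos: [0.5637, 0.0063, 0.1206]
ee_rot: [3.14, -0.002, -0.247]
wrist_force: [-4.7, -1.9, 11.9]
width: 0.0005
finger_force: 5.8
```

Emit:
arm_command --pt "0 0.001 -0.002 0" --pt "0 0.001 -0.002 0"

```text
time: 7.95
tool_pos: [0.5637, 0.0072, 0.1195]
ee_rot: [3.14, -0.002, -0.246]
wrist_force: [-4.8, -1.9, 11.8]
width: 0.0007
finger_force: 5.7
```

Emit:
arm_command --pt "0 0 -0.002 0" --pt "0 0 -0.002 0"

```text
time: 8.12
tool_pos: [0.5636, 0.0072, 0.1187]
ee_rot: [3.14, -0.001, -0.246]
wrist_force: [-5.0, -1.5, 12.7]
width: 0.0003
finger_force: 6.3
```

The bolt entered at z≈0.1206 (the push force fell away and it advanced). I raise back to that height and push on.

Emit:
arm_command --pt "0 0 0.002 0" --pt "0.001 0.003 0.002 0" --pt "0.002 0.006 0.002 0" --pt "0.002 0.006 0.002 0"

```text
time: 8.45
tool_pos: [0.5646, 0.0104, 0.119]
ee_rot: [3.14, -0.001, -0.246]
wrist_force: [-4.7, -1.6, 9.6]
width: 0.0002
finger_force: 5.1
```

Emit:
arm_command --pt "0.001 0.004 0 0" --pt "0.002 0.008 0 0" --pt "0.002 0.008 0 0"

```text
time: 8.7
tool_pos: [0.5658, 0.0145, 0.119]
ee_rot: [3.14, -0.001, -0.246]
wrist_force: [-4.7, -0.9, 8.9]
width: 0.0003
finger_force: 4.9
```

Emit:
arm_command --pt "0.001 0.004 0 0" --pt "0.002 0.008 0 0" --pt "0.003 0.012 0 0" --pt "0.003 0.012 0 0"

```text
time: 9.03
tool_pos: [0.5676, 0.0204, 0.119]
ee_rot: [3.14, -0.002, -0.246]
wrist_force: [-3.5, -1.6, 10.4]
width: 0.0
finger_force: 4.8
```

Emit:
arm_command --pt "0.001 0.003 0 0" --pt "0.002 0.006 0 0" --pt "0.002 0.006 0 0"

```text
time: 9.28
tool_pos: [0.5684, 0.0234, 0.119]
ee_rot: [3.14, -0.002, -0.246]
wrist_force: [-4.1, -1.9, 9.8]
width: 0.0002
finger_force: 4.9
```

Emit:
arm_command --pt "0.001 0.002 0 0" --pt "0.001 0.004 0 0" --pt "0.001 0.004 0 0"

```text
time: 9.53
tool_pos: [0.5689, 0.025, 0.119]
ee_rot: [3.14, -0.002, -0.246]
wrist_force: [-3.5, -1.9, 9.4]
width: 0.0008
finger_force: 4.9
```

Emit:
arm_command --pt "0 0.002 0 0" --pt "0.001 0.004 0 0" --pt "0.001 0.004 0 0"

```text
time: 9.78
tool_pos: [0.569, 0.0251, 0.119]
ee_rot: [3.136, -0.002, -0.247]
wrist_force: [-5.9, -6.3, 10.7]
width: 0.0007
finger_force: 6.3
```

The stop is reached, with the push force rising and no further travel. I'll relax the push and lift off gently.

Emit:
arm_command --pt "0 -0.003 0 0" --pt "0 -0.003 0.003 0" --pt "0 -0.003 0.006 0" --pt "0 -0.003 0.009 0" --pt "0 -0.003 0.012 0"

```text
time: 10.2
tool_pos: [0.5693, 0.0252, 0.1225]
ee_rot: [3.139, -0.001, -0.247]
wrist_force: [1.4, -4.0, -2.1]
width: 0.0005
finger_force: 1.8
```

Emit:
arm_command --pt "-0.001 -0.006 0.01 0" --pt "-0.002 -0.008 0.02 0" --pt "-0.002 -0.008 0.05 0" --pt "-0.002 -0.008 0.1 0" --pt "-0.002 -0.008 0.17 0" --pt "-0.002 -0.008 0.25 0" --pt "-0.002 -0.008 0.25 0"

```text
time: 10.78
tool_pos: [0.5716, 0.0229, 0.2579]
ee_rot: [-3.138, -0.016, -0.245]
wrist_force: [0.3, 0.5, 1.6]
width: 0.0004
finger_force: 0.0
```

```bash
python3 - <<'E'
from h import *
print(robot.get_obs()["tool_pos"])
a=robot.snapshot("scene")[185:335,220:400,::-1]
cv2.imwrite("pics/c3.png",cv2.convertScaleAbs(cv2.resize(a,(720,600),interpolation=cv2.INTER_CUBIC),alpha=1.6))
E
```

```text
[0.5716154  0.02289251 0.25791673]
```

View pics/c3.png

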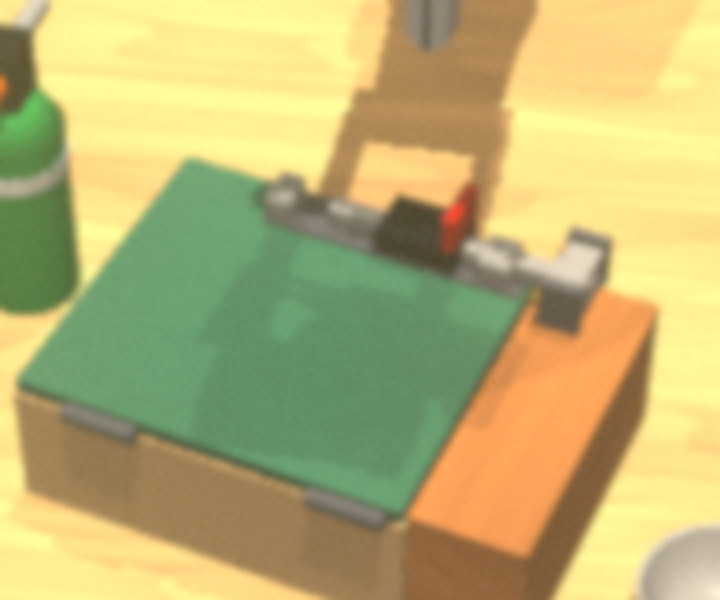

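The picture shows the lid shut, the bar running through the keeper at about (570,265), the lug against the front guide at about (460,220), and the fingers clear at (430,20). I'm handing it in.

Emit:
arm_command --pt "0 0 0 0" --pt "0 0 0 0" --pt "0 0 0 0" --pt "0 0 0 0"

```text
time: 11.17
tool_pos: [0.5675, 0.0227, 0.2458]
ee_rot: [3.141, 0.004, -0.246]
wrist_force: [-0.6, 0.0, 1.0]
width: 0.0004
finger_force: 0.0
```

```bash
python3 -c "
from bench import robot
print(robot.close_job())"
```

```text
the job is handed in; nothing more can be done
None
```

The lid is shut and the bolt is fully home in its keeper; in the last picture it stays shut with the arm clear, and I handed the job in at about 11 s (no verdict was shown).

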